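# Bolt the little anvil down on the T-slot plate

## Task

Slide the little anvil along its slotted base plate, without lifting it, until its foot is fully home against the stop. Then take the T-bolt with the wing nut from the rack, lower its head through the notch of the anvil's foot into the plate's slot until the nut's flange rests on the foot, turn it clockwise until the head stands square across the slot, and go on turning the nut clockwise until the anvil is clamped tight. Leave the other studs and everything else on the bench where they are, and let go at the end.

Things in the scene. Friction and masses are not known exactly. Their poses are not given: they have to be found in the camera images.
- plate: dark steel T-slot plate, fixed, 240 x 110 x 30 mm. Origin: centre of its underside; x along its one slot, towards the stop; y across; z up. Slot along y = 0: mouth 16 mm wide, lips from z = 22 to 30 mm (top 3 mm chamfered out to 22 mm); undercut below 36 mm wide, z = 8 to 22 mm.
- stop (a point): middle of the stop's face, at plate x = +110, y = 0, z = 30 mm: a ledge 50 mm wide and 9 mm high across the slot at the plate's +x end. With the foot against it, the anvil's origin is at plate x = +60 mm.
- anvil: steel anvil, about 0.7 kg, on a forked foot, on the plate, 35 to 85 mm short of the stop. Origin: underside of the foot, over the slot (plate z = 30 mm); axes as the plate's. A key under it rides in the slot: it only slides along. Foot: x -80 to +50, 64 wide, 10 mm thick. Block: x +10 to +52, flat sides 36 mm apart in y, z 32 to 52 mm (top). Round horn to x = 95, z = 40 mm, passes over the stop.
- notch (a point): middle of the foot's notch, on top of the foot, at anvil x = -47, y = 0, z = +10 mm; moves with the anvil. The notch is 24 mm wide over the slot, open at the end away from the stop, from anvil x = -80 to -22 mm. The T-bolt goes in here.
- tbolt: steel T-bolt with a wing nut, about 0.2 kg, upright, head down, in a rack pocket; the only stud with a wing. Origin: underside of the head; x along the head, z up. Head 30 x 11, 8 mm thick. Neck z 8 to 20 mm: 14 mm square, two corners rounded; in the slot it turns only clockwise from above, from along to across, then stops (up to 20 deg past). Shank 11 mm; height 84 mm; flat tang on top parallel to head.
- wing_nut (a joint): turn of the nut on the bolt, rad, grows clockwise from above (tightens). Flange (40 mm wide, 5 thick) underside is 29.6 mm - 2.39 mm/rad above the head's underside. Resting on the foot, the head hangs 3.6 mm - 2.39 mm/rad below the lips; touches at about 1.5, tight from about 1.7. Starts at -0.3 to 0.5. The thread drags (0.05 N m): the bolt turns with the nut until held; the nut stays where left.
- wing_grip (a point): middle of the nut's wing, on the bolt's axis, 30 mm above the flange's underside. The wing is a flat bar 44 mm long (x), 12 mm thick (y), 22 mm high, 19 to 41 mm above the flange's underside. From above its direction is the bolt's x + 90 deg - the joint value. Grip it across the thickness.
- rack: wooden rack 80 x 156 x 34 mm, fixed. Origin: centre of its underside. Three pockets along its y, at -52, 0 and +52 mm, 34 mm (x) by 15.5 mm (y), floor at z = 8 mm. Studs stand in them in any order, heads along the rack's x, lifted straight up.
- bottle: bystander, to be left alone: amber bottle, 46 mm across, 125 mm tall, standing between rack and plate. Origin: centre of its underside
- jar: bystander, to be left alone: glass jar, 56 mm across, 60 mm tall. Origin: centre of its underside
- bench_block: bystander, to be left alone: flat steel block 80 x 80 x 24 mm. Origin: centre of its underside
- bracelet: bystander, to be left alone: brass band lying flat, 66 mm across, 14 mm high. Origin: centre of its underside
- tweezers: bystander, to be left alone: steel tweezers 125 mm long, lying flat. Origin: centre of its underside
- hairpin: bystander, to be left alone: copper two-pronged hairpin with brass flowers, 140 mm long, lying flat. Origin: centre of its underside
- pliers: bystander, to be left alone: pliers, 120 mm long, lying flat, 14 mm high. Origin: centre of its underside
- round_stud: bystander, to be left alone: stud with a round nut (31 mm across), in one of the other rack pockets, 71 mm tall overall. Origin: centre of the underside of its foot
- hex_stud: bystander, to be left alone: stud with a hexagonal nut (24 mm over corners), in one of the other rack pockets, 71 mm tall overall. Origin: centre of the underside of its foot
Not all that is in view belongs to the job. Leave any green or turquoise look-alike of the tbolt alone. Leave any turquoise look-alike of the anvil alone.

How it is judged:
By the outcome, as a careful person would: the job done as asked, in the order asked, and still so for the second after the job is handed in, with the robot touching nothing.
It also fails if it takes over 69 s, if anything falls off the work surface, if the arm or the gripper's body presses on something with over 40 N, if the wrist force passes 120 N, or if a joint passes its speed limit or range.

## Robot

A 6-joint arm with a two-finger parallel gripper is mounted at the origin on the work surface. World frame = base frame: x ahead of the robot, y to its left, z up, the work surface at z = 0. Lengths are in m, angles in rad, forces in N, time in s.
With the tool pointing down it reaches from about 0.225 to 0.875 m from the base axis. Payload 3.4 kg.
Tool frame: the origin (TCP) lies on the centre line of the jaws, within the pads' length; the fingertips stand 22 mm ahead of it and the grasp point (between the pads) lies 3 mm ahead of it; z points along the fingers, y is the direction in which the jaws open and shut (so a half turn about z gives the same grasp; the last joint's range is limited). The gripper opens to 85 mm and grips with 20 to 120 N. Pads are 22 mm wide; open, the fingers measure 114 mm over their backs; the gripper's body (76 mm by 85 mm) begins 54 mm behind the grasp point. The pads swing forward as they close: fully open they stand 13 mm farther back than shut.
Start: joints at [1.129, 0.276, 1.505, -0, 1.361, -0.121], TCP at [0.181, 0.546, 0.253] pointing down, gripper open.
Joint ranges: [-2.89, 2.89], [-0.75, 2.08], [0.22, 2.7], [-1.18, 4.32], [0.11, 2.71], [-2.7, 2.7]. Speed limits (rad/s): [2.57, 2.57, 3.14, 3.14, 3.14, 3.14].

## Interface

Orientations are given as [roll, pitch, yaw] about the fixed x, y, z axes, in that order (R = Rz(yaw) Ry(pitch) Rx(roll)).
In Python, from plant import r gives the robot as it stands.
- The arm moves only by the tool move_arm, never from a script. Its argument "increments" is one flat list of numbers, 5 for each row, row after row: the shift along the tool's x, y, z in mm, then the turn about the tool's z in rad, then the opening, from 0 (shut) to 1 (fully open). A call has exactly 10 rows; each row shifts and turns the commanded pose from where the row before left it, along the tool's axes as they then stand; what a row does not reach is not made up. A row lasts 1/10 s, in which the tool goes at most 50 mm and 8.59 degrees, less where a joint would pass 70% of its speed; a pose out of reach is approached as far as the arm can. A call is refused whole if a number of a shift passes 50 or a number of a turn 0.15, either way. A call with a gripper value outside its range is refused whole. The fingers move at their own pace and stop on an object; "newtons" is the grip in N (left out, the last holds). Time passes only in rows, so rows that do not move let the fingers close, or fill a call up. It gives the time, the measured TCP pose, the force and the opening at its end, in the units of the state.
- r.observe(): the state, without advancing time (a new reading comes with each control period).
- r.grab_frame(name): name is "side" or "top"; returns a dict with "image" (400x640x3 uint8, red, green, blue), "camera_matrix" (3x3 intrinsics, pixels), "R" (3x3) and "t" (3): a world point X has camera coordinates R X + t. Camera axes: x right, y down, z forward; pixel columns grow to the right and rows downward; lengths in m; the calibration is good to about 2 mm. A picture is of the moment at which its call begins. There is no depth.
- r.close_job(): hands the job in, once; it reports no verdict.
Trained networks look in a picture, given as the dict that the camera call returned (one of the last four; its "shot" number tells which), for a name from the list of things; names that differ only in an ending like _2 or _b are one class to them, and where a whole thing is asked for, a point or a joint stands for the part that bears it (a point fixed in the world has none). Each returns a list of dicts, best first, with "p" (0 to 1); they miss things now and then, are a little off and sometimes report something else, mostly with a low value. They report only what shows in the picture. A call takes as long as a camera call. They do not tell look-alikes from the thing itself.
- r.outline_of(picture, target): "pixels" (400x640 bool, what is visible of it).
- r.place_of(picture, target): "xyz" ([x, y, z] in m, in the coordinates of the camera as it stood for that picture, good to about 4 mm: a listed point, or the origin of a listed thing).
The state is a dict: "time_s": time; "joints": joint angles; "qd": joint speeds; "joint_torque": joint torques, N m; "position": TCP position; "eef_rot": TCP orientation; "ft_force": force on the tool from outside, world axes, zero at the start; "moment": the same for the moment, N m; "finger_gap": finger opening in m.
Only numpy, scipy, OpenCV 4.12 (cv2) and the standard library are available. Lean on these libraries where they do the work, as an engineer would, in place of code of your own. Each camera call takes 0.05 s, during which the arm holds its last target. There are 200 camera calls.

## Working session

There is one attempt and no reset: what is moved stays moved. The work goes in short steps, Python scripts to look and compute and a tool call to move; the robot and the scene stay as the last step left them, time stands still between calls to the robot, and variables do not carry over. Pictures are saved under pics/ and viewed, on a budget of 10 in all, crops included, one or two more only if the job needs it, and the job is handed in when it is done.

Besides the shell and the picture viewer there is one more tool, called after "Call:" as name(argument=value, ...), one argument or row to a line, values as JSON. move_arm: Moves the arm, as the interface text tells. Its arguments: {"type":"object","properties":{"increments":{"type":"array"},"newtons":{"type":"number"}},"required":["increments"]}

```bash
mkdir -p pics; ls; cat > h.py <<'E'
import numpy as np, cv2
from plant import r
def grab(n):
    return r.grab_frame(n)
def world(f,x): return f["R"].T@(np.asarray(x)-f["t"])
def proj(f,X):
    c=f["R"]@np.asarray(X)+f["t"]; p=f["camera_matrix"]@c; return p[:2]/p[2]
def ray(f,uv,z):
    K=f["camera_matrix"]; d=f["R"].T@np.linalg.solve(K,[uv[0],uv[1],1]); o=-f["R"].T@f["t"]
    return o+d*(z-o[2])/d[2]
def save(f,n): cv2.imwrite("pics/"+n,cv2.cvtColor(f["image"],cv2.COLOR_RGB2BGR))
E
python3 - <<'E'
from h import *
np.set_printoptions(precision=4,suppress=True)
s=r.observe();print({k:np.round(v,3) for k,v in s.items()})
for n in("side","top"):
    f=grab(n);save(f,n+"0.png");print(n,"campos",-f["R"].T@f["t"])
    for t in("plate","stop","anvil","notch","tbolt","wing_grip","rack","bottle","jar","bench_block","round_stud","hex_stud"):
        print(t,[(round(d["p"],2),world(f,d["xyz"]),proj(f,world(f,d["xyz"])).round()) for d in r.place_of(f,t)[:3]])
E
```

```text
pics
{'time_s': np.float64(0.0), 'joints': array([ 1.129,  0.277,  1.506,  0.   ,  1.361, -0.121]), 'qd': array([ 0.   ,  0.   ,  0.001,  0.001, -0.   , -0.001]), 'joint_torque': array([  0.001, -41.679, -24.58 ,   0.   ,   0.011,   0.   ]), 'position': array([0.181, 0.545, 0.252]), 'eef_rot': array([-3.14 , -0.   ,  2.821]), 'ft_force': array([ 0.383, -0.239,  0.313]), 'moment': array([ 0.034, -0.018,  0.054]), 'finger_gap': np.float64(0.085)}
side campos [0.3724 0.8365 0.5675]
plate [(0.64, array([ 0.5839, -0.1222,  0.0008]), array([316., 196.]))]
stop []
anvil [(0.96, array([ 0.3386, -0.3017,  0.0042]), array([403., 173.])), (0.56, array([ 0.5862, -0.1381,  0.0318]), array([316., 184.]))]
notch [(0.81, array([ 0.3516, -0.2535,  0.0158]), array([399., 176.])), (0.64, array([ 0.5837, -0.0849,  0.0412]), array([313., 190.])), (0.61, array([0.7592, 0.0265, 0.0022]), array([240., 218.]))]
tbolt [(0.65, array([0.483 , 0.3416, 0.0097]), array([319., 320.])), (0.64, array([0.4928, 0.4346, 0.0031]), array([302., 365.])), (0.59, array([ 0.5917,  0.356 , -0.0003]), array([260., 322.]))]
wing
[... 1532 characters left out ...]

wing_grip [(0.73, array([0.4947, 0.4289, 0.0593]), array([172., 221.])), (0.61, array([0.4796, 0.3489, 0.0675]), array([198., 226.]))]
rack [(0.79, array([ 0.4853,  0.2932, -0.0071]), array([222., 226.]))]
bottle [(0.58, array([ 0.5824, -0.1261,  0.0019]), array([356., 198.])), (0.51, array([ 0.4896,  0.1038, -0.0007]), array([282., 226.]))]
jar [(0.53, array([ 0.727 ,  0.2944, -0.004 ]), array([224., 150.]))]
bench_block [(0.93, array([ 0.7541,  0.0292, -0.0038]), array([308., 144.]))]
round_stud [(0.55, array([0.4815, 0.2957, 0.0065]), array([220., 227.]))]
hex_stud [(0.69, array([0.4806, 0.3498, 0.0014]), array([203., 227.])), (0.46, array([0.4883, 0.2405, 0.0047]), array([238., 225.]))]
```

```bash
python3 - <<'E'
import cv2
a=cv2.imread("pics/top0.png");b=cv2.imread("pics/side0.png")
c=cv2.resize(a[120:320,130:450],(800,500),interpolation=cv2.INTER_CUBIC);cv2.imwrite("pics/topc.png",c)
c=cv2.resize(b[150:390,180:500],(800,600),interpolation=cv2.INTER_CUBIC);cv2.imwrite("pics/sidec.png",c)
E
```

```text
(no output)
```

View pics/topc.png

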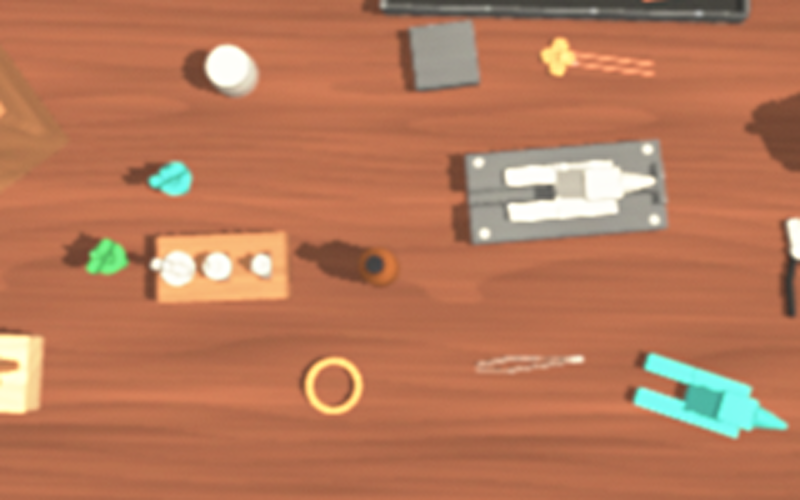

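View pics/sidec.png

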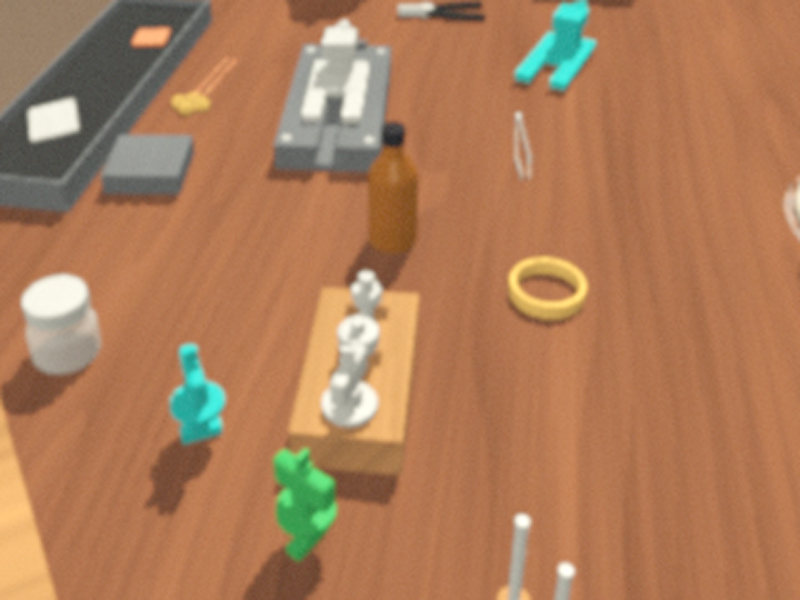

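Top crop: grey plate at ~(565,192) with the steel anvil on it, and the stop on the right (world −y). Rack is at (222,267), with the winged T-bolt in its leftmost pocket at (177,267). Green and turquoise look-alikes are at (107,258), (172,178) and (710,395). The bottle is at (380,266). Next I'll measure directions.

```bash
python3 - <<'E'
from h import *
np.set_printoptions(precision=4,suppress=True)
f=grab("top");g=grab("side")
def rect(t,z,sel=None):
    for o in r.outline_of(f,t)[:3]:
        m=o["pixels"].astype(np.uint8)
        cs,_=cv2.findContours(m,cv2.RETR_EXTERNAL,cv2.CHAIN_APPROX_NONE)
        c=max(cs,key=cv2.contourArea)[:,0]
        P=np.array([ray(f,p,z)[:2] for p in c],np.float32)
        (cc,wh,a)=cv2.minAreaRect(P)
        print(t,round(o["p"],2),m.sum(),"c",np.array(cc),"wh",np.array(wh),"ang",a)
rect("plate",.03);rect("rack",.034);rect("anvil",.04);rect("tbolt",.06);rect("wing_grip",.07);rect("bottle",.1)
# screws
im=f["image"].astype(int);sub=(im.min(2)>150).astype(np.uint8);sub[:170]=0;sub[225:]=0;sub[:,:312]=0;sub[:,400:]=0
n,l,st,ce=cv2.connectedComponentsWithStats(sub)
for s,c in zip(st[1:],ce[1:]): print(s,c,ray(f,c,.03)[:2])
for h,n in((f,"top"),(g,"side")):
    for t in("anvil","notch","wing_grip","tbolt","rack","plate"):
        print(n,t,[(round(d["p"],2),world(h,d["xyz"])) for d in r.place_of(h,t)[:4]])
cv2.imwrite("pics/t1.png",cv2.resize(cv2.cvtColor(f["image"][205:250,180:250],cv2.COLOR_RGB2BGR),(770,495),interpolation=cv2.INTER_CUBIC))
E
```

```text
plate 0.94 1936 c [ 0.5848 -0.1261] wh [0.1121 0.2415] ang 5.982928276062012
rack 0.76 1229 c [0.4816 0.2907] wh [0.0862 0.1619] ang 3.8451929092407227
rack 0.61 82 c [0.482  0.2987] wh [0.0275 0.0306] ang 1.3600132465362549
rack 0.16 342 c [0.7252 0.2917] wh [0.0716 0.0549] ang 47.30048751831055
anvil 0.91 827 c [ 0.3347 -0.3038] wh [0.1765 0.062 ] ang 73.52427673339844
anvil 0.79 812 c [ 0.587  -0.1408] wh [0.0638 0.1748] ang 6.137157440185547
tbolt 0.68 132 c [0.583 0.351] wh [0.0368 0.038 ] ang 47.326637268066406
tbolt 0.62 143 c [0.4776 0.3431] wh [0.0376 0.0423] ang 24.790794372558594
tbolt 0.44 148 c [0.4914 0.4236] wh [0.036  0.0449] ang 1.3608930110931396
wing_grip 0.53 129 c [0.584  0.3492] wh [0.0365 0.0399] ang 46.91735076904297
wing_grip 0.52 154 c [0.4779 0.3441] wh [0.0356 0.0479] ang 1.3616663217544556
bottle 0.64 192 c [0.4833 0.0964] wh [0.0432 0.0409] ang 46.597801208496094
[386 177   6   6  32] [388.5 179.5] [ 0.6399 -0.2242]
[318 181  27  14 142] [326.2183 186.7887] [ 0.6127 -0.0322]
[346 181   1   1   1] [346. 181.] [ 0.6322 -0.093 ]
[ 320  183   73   33 1260] [
[... 862 characters left out ...]
.295 , -0.0033]))]
top plate [(0.96, array([ 0.5844, -0.1256,  0.0008]))]
side anvil [(0.88, array([ 0.3374, -0.3016,  0.0036])), (0.7, array([ 0.5874, -0.1367,  0.0346]))]
side notch [(0.87, array([ 0.354 , -0.2526,  0.0155])), (0.69, array([ 0.5833, -0.0844,  0.0399]))]
side wing_grip [(0.9, array([0.4926, 0.4305, 0.0618])), (0.79, array([0.5879, 0.3564, 0.0581])), (0.62, array([0.4791, 0.3455, 0.0693]))]
side tbolt [(0.73, array([0.4821, 0.3449, 0.0118])), (0.73, array([0.4895, 0.4361, 0.0009])), (0.63, array([0.5887, 0.3565, 0.002 ]))]
side rack [(0.81, array([ 0.4797,  0.2947, -0.0006])), (0.23, array([ 0.6032, -0.2375,  0.0306]))]
side plate [(0.88, array([ 0.584 , -0.1232, -0.0027]))]
```

View pics/t1.png

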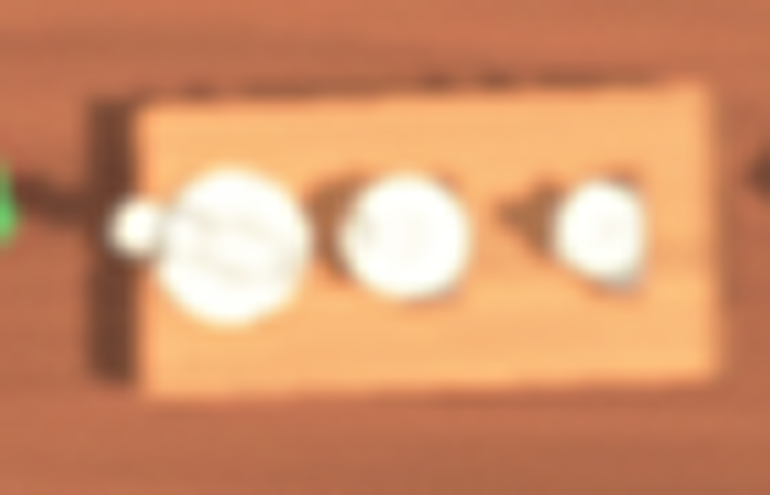

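Crop: flange centre is at about (232,245). The wing's left end sticks out at (135,228), so the wing lies roughly along the rack and is turned a little clockwise. The rack edges slope about −0.03. I'll grip the anvil's block and slide it first.

Call:
move_arm(
  increments=[0,0,0,-0.143,1,0,0,0,-0.143,1,0,0,0,-0.143,1,0,0,0,-0.143,1,0,0,0,-0.143,1,0,0,0,-0.143,1,0,0,0,-0.143,1,0,0,0,-0.143,1,-41.5,18.4,0,0,1,-41.5,18.4,0,0,1],
  newtons=40,
)

```text
time_s: 3.3
position: [0.2107, 0.6317, 0.254]
eef_rot: [3.142, 0.0, -2.318]
ft_force: [0.6, 0.8, 1.6]
finger_gap: 0.0858
```

Call:
move_arm(
  increments=[-41.5,18.4,0,0,1,-41.5,18.4,0,0,1,-41.5,18.4,0,0,1,-41.5,18.4,0,0,1,-41.5,18.4,0,0,1,-41.5,18.4,0,0,1,-41.5,18.4,0,0,1,-41.5,18.4,0,0,1,-41.5,18.4,0,0,1,-41.5,18.4,0,0,1],
)

```text
time_s: 4.3
position: [0.3182, 0.9427, 0.2068]
eef_rot: [3.095, 0.103, -2.321]
ft_force: [0.3, -0.4, -0.3]
finger_gap: 0.0856
```

Call:
move_arm(
  increments=[-41.5,18.4,0,0,1,-41.5,18.4,0,0,1,-41.5,18.4,0,0,1,-41.5,18.4,0,0,1,-41.5,18.4,0,0,1,-41.5,18.4,0,0,1,0,0,0,0,1,0,0,0,0,1,0,0,0,0,1,0,0,0,0,1],
)

```text
time_s: 5.3
position: [0.3443, 1.0165, 0.1866]
eef_rot: [3.013, 0.278, -2.336]
ft_force: [0.2, 0.1, -0.4]
finger_gap: 0.0852
```

My turn sign was wrong: a positive turn about tool z decreases yaw. The arm stretched outward but touched nothing. I'll back up carefully.

Call:
move_arm(
  increments=[41.5,-18.4,0,0,1,41.5,-18.4,0,0,1,41.5,-18.4,0,0,1,41.5,-18.4,0,0,1,41.5,-18.4,0,0,1,41.5,-18.4,0,0,1,41.5,-18.4,0,0,1,0,0,0,0,1,0,0,0,0,1,0,0,0,0,1],
)

```text
time_s: 6.3
position: [0.2557, 0.7563, 0.1006]
eef_rot: [3.011, 0.283, -2.337]
ft_force: [-0.0, 0.7, 0.7]
finger_gap: 0.0854
```

The tilt sticks in the commanded pose, and I can only turn about tool z. Its direction is fixed in the world though, so reaching outward on the opposite side of the base should cancel it. I'll plan that route.

```bash
cat > plan.py <<'E'
from h import *
from scipy.spatial.transform import Rotation as Ro
def rows(pts,turns,grip=1,s=None,R=None,p=None):
    """pts: world targets per row; prints rounded rows; shift then turn"""
    s=s or r.observe()
    R=Ro.from_euler("xyz",s["eef_rot"]).as_matrix() if R is None else R; p=np.array(s["position"]) if p is None else p
    out=[]
    for P,t in zip(pts,turns):
        d=np.round((R.T@(np.array(P)-p))*1000); p=p+R@d/1000; t=round(t,3)
        R=R@Ro.from_euler("z",t).as_matrix(); out+=[*[int(x) for x in d],t,grip]
    return out,R,p
E
python3 - <<'E'
from plan import *
s=r.observe();p=s["position"];n=40
az=np.interp(range(1,n+1),[0,5,n],[1.245,1.1,-1.897]); rr=np.interp(range(1,n+1),[0,8,n],[.798,.5,.5]); z=np.interp(range(1,n+1),[0,6,n],[.10,.30,.35])
pts=np.c_[rr*np.cos(az),rr*np.sin(az),z]
tu=np.where(np.arange(n)<4,0,3.12/36)
R=P=None
for k in range(4):
    o,R,P=rows(pts[k*10:k*10+10],tu[k*10:k*10+10],R=R,p=P);print(o,P)
E
```

```text
[15, -31, -43, np.float64(0.0), 1, 16, -29, -43, np.float64(0.0), 1, 17, -27, -44, np.float64(0.0), 1, 18, -25, -43, np.float64(0.0), 1, 19, -23, -44, np.float64(0.087), 1, 9, -54, -46, np.float64(0.087), 1, 18, -55, -16, np.float64(0.087), 1, 19, -52, -17, np.float64(0.087), 1, -15, -40, -7, np.float64(0.087), 1, -15, -39, -8, np.float64(0.087), 1] [0.39137918 0.31164337 0.30615814]
[-15, -40, -9, np.float64(0.087), 1, -14, -39, -10, np.float64(0.087), 1, -15, -38, -10, np.float64(0.087), 1, -15, -39, -12, np.float64(0.087), 1, -14, -38, -12, np.float64(0.087), 1, -15, -39, -12, np.float64(0.087), 1, -14, -38, -14, np.float64(0.087), 1, -14, -38, -13, np.float64(0.087), 1, -14, -38, -14, np.float64(0.087), 1, -14, -38, -15, np.float64(0.087), 1] [ 0.49114002 -0.09198826  0.32089176]
[-14, -38, -14, np.float64(0.087), 1, -13, -38, -14, np.float64(0.087), 1, -14, -38, -15, np.float64(0.087), 1, -13, -38, -14, np.float64(0.087), 1, -13, -38, -14, np.float64(0.087), 1, -13, -38, -14, np.float64(0.087), 1, -13, -39, -13, np.float64(0.087), 1, -13, -38, -13, np.float64(0.087), 1, -14, -39, -13, np.float64(0.087), 1, -13, -39, -11, np.float64(0.087), 1] [ 0.25322372 -0.43157168  0.3349903 ]
[-13, -40, -11, np.float64(0.087), 1, -13, -39, -10, np.float64(0.087), 1, -13, -40, -10, np.float64(0.087), 1, -14, -39, -8, np.float64(0.087), 1, -14, -40, -7, np.float64(0.087), 1, -14, -40, -7, np.float64(0.087), 1, -14, -40, -5, np.float64(0.087), 1, -14, -41, -4, np.float64(0.087), 1, -15, -40, -3, np.float64(0.087), 1, -15, -40, -2, np.float64(0.087), 1] [-0.16052564 -0.47367569  0.34992878]
```

Call:
move_arm(
  increments=[13,-27,-40,0,1,14,-26,-40,0,1,15,-24,-40,0,1,16,-23,-40,0,1,17,-21,-40,0.087,1,9,-35,-35,0.087,1,14,-40,-16,0.087,1,14,-40,-17,0.087,1,0,-40,-10,0.087,1,0,-40,-10,0.087,1],
)

```text
time_s: 7.3
position: [0.3442, 0.3607, 0.2944]
eef_rot: [2.889, 0.183, -2.866]
ft_force: [1.5, -0.1, -0.2]
finger_gap: 0.0853
```

Call:
move_arm(
  increments=[-13,-42,-10,0.087,1,-13,-42,-11,0.087,1,-13,-42,-11,0.087,1,-13,-42,-12,0.087,1,-13,-42,-13,0.087,1,-13,-42,-13,0.087,1,-13,-42,-14,0.087,1,-13,-42,-14,0.087,1,-13,-42,-14,0.087,1,-13,-42,-15,0.087,1],
)

```text
time_s: 8.3
position: [0.4255, -0.0797, 0.3042]
eef_rot: [2.845, -0.068, 2.58]
ft_force: [0.7, -1.3, -0.4]
finger_gap: 0.0854
```

Call:
move_arm(
  increments=[-13,-40,-14,0.087,1,-13,-40,-14,0.087,1,-13,-40,-15,0.087,1,-13,-40,-14,0.087,1,-13,-40,-14,0.087,1,-13,-40,-14,0.087,1,-13,-40,-13,0.087,1,-13,-40,-13,0.087,1,-13,-40,-13,0.087,1,-13,-40,-11,0.087,1],
)

```text
time_s: 9.3
position: [0.1697, -0.4271, 0.3162]
eef_rot: [3.004, -0.268, 1.718]
ft_force: [0.1, -1.2, -0.0]
finger_gap: 0.0854
```

```bash
python3 - <<'E'
from plan import *
s=r.observe();p=s["position"];n=20
print(s["time_s"],s["joints"].round(3) if hasattr(s["joints"],'round') else s["joints"],p,s["eef_rot"])
R=Ro.from_euler("xyz",s["eef_rot"]).as_matrix();print(R[:,2],np.arctan2(p[1],p[0]),np.hypot(p[0],p[1]))
n=20
az0=np.arctan2(p[1],p[0]);r0=np.hypot(p[0],p[1])
k=np.arange(1,n+1)
az=np.interp(k,[0,10,n],[az0,-1.897,-1.897]); rr=np.interp(k,[0,10,n],[r0,.5,.78]); z=np.interp(k,[0,n],[p[2],.36])
pts=np.c_[rr*np.cos(az),rr*np.sin(az),z]
tu=np.where(k<11,.087,0)
R=P=None
for q in range(2):
    o,R,P=rows(pts[q*10:q*10+10],tu[q*10:q*10+10].tolist(),R=R,p=P);print(o,P)
E
```

```text
9.3 [-1.444  0.2    1.491  0.133  1.72  -1.571] [ 0.16972001 -0.42711255  0.31619208] [ 3.00419367 -0.26787236  1.71811063]
[ 0.09699939  0.27945036 -0.95524793] -1.1925626849354118 0.45959766706059013
[-9, -30, -9, 0.087, 1, -10, -31, -9, 0.087, 1, -11, -30, -8, 0.087, 1, -11, -31, -7, 0.087, 1, -12, -31, -7, 0.087, 1, -12, -31, -7, 0.087, 1, -13, -32, -6, 0.087, 1, -14, -31, -5, 0.087, 1, -15, -32, -4, 0.087, 1, -15, -31, -4, 0.087, 1] [-0.15976342 -0.47361139  0.33822426]
[-24, 10, -10, 0.0, 1, -24, 11, -11, 0.0, 1, -24, 10, -10, 0.0, 1, -24, 11, -10, 0.0, 1, -24, 10, -11, 0.0, 1, -24, 11, -10, 0.0, 1, -23, 10, -11, 0.0, 1, -24, 11, -10, 0.0, 1, -24, 11, -10, 0.0, 1, -24, 10, -11, 0.0, 1] [-0.24993979 -0.73882937  0.36035222]
```

Call:
move_arm(
  increments=[-9,-30,-9,0.087,1,-10,-31,-9,0.087,1,-11,-30,-8,0.087,1,-11,-31,-7,0.087,1,-12,-31,-7,0.087,1,-12,-31,-7,0.087,1,-13,-32,-6,0.087,1,-14,-31,-5,0.087,1,-15,-32,-4,0.087,1,-15,-31,-4,0.087,1],
)

```text
time_s: 10.3
position: [-0.1611, -0.4731, 0.3377]
eef_rot: [-3.016, -0.274, 0.812]
ft_force: [0.5, -0.8, 0.2]
finger_gap: 0.0854
```

Call:
move_arm(
  increments=[-36,16,-16,0,1,-36,16,-16,0,1,-36,16,-16,0,1,-36,16,-16,0,1,-36,16,-16,0,1,-36,16,-16,0,1,-36,16,-16,0,1,-36,16,-16,0,1,0,0,0,0,1,0,0,0,0,1],
)

```text
time_s: 11.3
position: [-0.2533, -0.7574, 0.3424]
eef_rot: [-3.028, -0.255, 0.818]
ft_force: [1.1, 1.3, 0.6]
finger_gap: 0.0852
```

```bash
cat > st.py <<'E'
from plan import *
np.set_printoptions(precision=4,suppress=True)
s=r.observe();p=np.array(s["position"]);R=Ro.from_euler("xyz",s["eef_rot"]).as_matrix()
a=np.arctan2(p[1],p[0]);print(s["time_s"],np.round(s["joints"],3),p,s["eef_rot"],"z",R[:,2],"az",a,"r",np.hypot(p[0],p[1]),"gap",s["finger_gap"],"F",np.round(s["ft_force"],1),"M",np.round(s["moment"],2))
print("radial in tool",R.T@[np.cos(a),np.sin(a),0],"up in tool",R.T@[0,0,1])
E
python3 st.py
```

```text
11.3 [-1.972  0.884  0.22  -0.028  2.315 -1.25 ] [-0.2533 -0.7574  0.3424] [-3.0275 -0.2546  0.8183] z [ 0.0879  0.2604 -0.9615] az -1.8935708744348947 r 0.7986287098389411 gap 0.08519333684917821 F [1.1 1.3 0.6] M [-0.15  0.04  0.02]
radial in tool [-0.8798  0.3879 -0.2749] up in tool [ 0.2518 -0.1102 -0.9615]
```

It works: j3 is at its limit and the tilt is starting to fall. I'll keep pushing outward.

Call:
move_arm(
  increments=[-26,12,-8,0,1,-26,12,-8,0,1,-26,12,-8,0,1,-26,12,-6,0,1,-26,12,-6,0,1,-26,12,-6,0,1,-26,12,-5,0,1,-26,12,-4,0,1,0,0,0,0,1,0,0,0,0,1],
)

```text
time_s: 12.3
position: [-0.2762, -0.8371, 0.2591]
eef_rot: [-3.081, -0.139, 0.829]
ft_force: [-0.5, -0.1, 0.3]
finger_gap: 0.0854
```

```bash
python3 st.py
```

```text
12.3 [-1.965  0.965  0.22  -0.011  2.107 -1.232] [-0.2762 -0.8371  0.2591] [-3.0812 -0.1388  0.8286] z [ 0.0489  0.1426 -0.9886] az -1.889480808251999 r 0.8815046452069129 gap 0.08537102883363554 F [-0.5 -0.1  0.3] M [0.   0.01 0.03]
radial in tool [-0.9029  0.4026 -0.1507] up in tool [ 0.1384 -0.0598 -0.9886]
```

Call:
move_arm(
  increments=[-26,12,-6,0,1,-26,12,-6,0,1,-26,12,-6,0,1,-26,12,-6,0,1,-26,12,-6,0,1,-26,12,-6,0,1,-26,12,-5,0,1,0,0,0,0,1,0,0,0,0,1,0,0,0,0,1],
)

```text
time_s: 13.3
position: [-0.2935, -0.8972, 0.2165]
eef_rot: [-3.135, -0.02, 0.833]
ft_force: [0.5, -1.1, -0.0]
finger_gap: 0.0854
```

```bash
python3 st.py
```

```text
13.3 [-1.961  1.006  0.221  0.     1.936 -1.222] [-0.2935 -0.8972  0.2165] [-3.1347 -0.0203  0.8325] z [ 0.0086  0.0197 -0.9998] az -1.8869481612105146 r 0.9439750329661935 gap 0.08541356943795336 F [ 0.5 -1.1 -0. ] M [ 0.01  0.   -0.02]
radial in tool [-0.912   0.4095 -0.0214] up in tool [ 0.0203 -0.0069 -0.9998]
```

Call:
move_arm(
  increments=[-30,13,-2,0,1,0,0,0,0,1,0,0,0,0,1,0,0,0,0,1,0,0,0,0,1,0,0,0,0,1,0,0,0,0,1,0,0,0,0,1,0,0,0,0,1,0,0,0,0,1],
)

```text
time_s: 14.3
position: [-0.2972, -0.9073, 0.2076]
eef_rot: [3.14, -0.002, 0.833]
ft_force: [-0.3, 0.4, -0.6]
finger_gap: 0.0856
```

```bash
python3 st.py; python3 - <<'E'
from plan import *
s=r.observe();p=s["position"];n=40
k=np.arange(1,n+1)
az0=np.arctan2(p[1],p[0]);r0=np.hypot(p[0],p[1]); T=np.array([.589,-.164]);
az=np.interp(k,[0,9,33],[az0,az0,np.arctan2(T[1],T[0])]); rr=np.interp(k,[0,9,33],[r0,.58,np.hypot(*T)]); z=np.interp(k,[0,5,33,40],[p[2],.24,.22,.22])
pts=np.c_[rr*np.cos(az),rr*np.sin(az),z]
yaw=s["eef_rot"][2]; tot=yaw-1.676
tu=np.where((k>9)&(k<=33),tot/24,0)
R=P=None
for q in range(4):
    o,R,P=rows(pts[q*10:q*10+10],tu[q*10:q*10+10].tolist(),R=R,p=P);print(o,P)
E
```

```text
14.3 [-1.961  1.015  0.221  0.002  1.906 -1.222] [-0.2972 -0.9073  0.2076] [ 3.1401 -0.0017  0.8326] z [ 0.0023  0.0003 -1.    ] az -1.8873248284967579 r 0.9547296161322245 gap 0.08557661319273552 F [-0.3  0.4 -0.6] M [-0.02  0.01  0.06]
radial in tool [-0.9124  0.4093 -0.001 ] up in tool [ 0.0017  0.0015 -1.    ]
[38, -17, -6, 0.0, 1, 38, -17, -7, 0.0, 1, 38, -17, -6, 0.0, 1, 38, -17, -7, 0.0, 1, 38, -17, -6, 0.0, 1, 38, -17, 1, 0.0, 1, 38, -17, 0, 0.0, 1, 38, -17, 1, 0.0, 1, 38, -17, 1, 0.0, 1, 16, 35, 1, -0.035, 1] [-0.14361487 -0.56308981  0.23607358]
[17, 36, 0, -0.035, 1, 19, 34, 1, -0.035, 1, 19, 34, 1, -0.035, 1, 21, 34, 1, -0.035, 1, 22, 33, 1, -0.035, 1, 22, 32, 0, -0.035, 1, 24, 32, 1, -0.035, 1, 25, 31, 1, -0.035, 1, 27, 30, 1, -0.035, 1, 27, 30, 1, -0.035, 1] [ 0.24510311 -0.54164823  0.22896082]
[28, 28, 0, -0.035, 1, 29, 28, 1, -0.035, 1, 30, 27, 1, -0.035, 1, 31, 25, 1, -0.035, 1, 32, 25, 1, -0.035, 1, 33, 24, 0, -0.035, 1, 33, 23, 1, -0.035, 1, 34, 22, 1, -0.035, 1, 36, 21, 1, -0.035, 1, 35, 19, 1, -0.035, 1] [ 0.54048485 -0.27746768  0.22170943]
[37, 19, 0, -0.035, 1, 37, 17, 1, -0.035, 1, 38, 16, 1, -0.035, 1, 0, 0, 0, 0.0, 1, 0, 0, 0, 0.0, 1, 0, 0, 0, 0.0, 1, 0, 0, 0, 0.0, 1, 0, 0, 0, 0.0, 1, 0, 0, 0, 0.0, 1, 0, 0, 0, 0.0, 1] [ 0.58884728 -0.16402173  0.21985306]
```

Upright again. Now to the anvil.

Call:
move_arm(
  increments=[38,-17,-6,0,1,38,-17,-7,0,1,38,-17,-6,0,1,38,-17,-7,0,1,38,-17,-6,0,1,38,-17,1,0,1,38,-17,0,0,1,38,-17,1,0,1,38,-17,1,0,1,16,35,1,-0.035,1],
)

```text
time_s: 15.3
position: [-0.148, -0.5662, 0.2354]
eef_rot: [-3.138, -0.006, 0.864]
ft_force: [0.6, -1.3, -0.4]
finger_gap: 0.0851
```

Call:
move_arm(
  increments=[17,36,0,-0.035,1,19,34,1,-0.035,1,19,34,1,-0.035,1,21,34,1,-0.035,1,22,33,1,-0.035,1,22,32,0,-0.035,1,24,32,1,-0.035,1,25,31,1,-0.035,1,27,30,1,-0.035,1,27,30,1,-0.035,1],
)

```text
time_s: 16.3
position: [0.2432, -0.5514, 0.2286]
eef_rot: [3.139, -0.0, 1.219]
ft_force: [-0.4, 0.7, 0.7]
finger_gap: 0.0855
```

Call:
move_arm(
  increments=[28,28,0,-0.035,1,29,28,1,-0.035,1,30,27,1,-0.035,1,31,25,1,-0.035,1,32,25,1,-0.035,1,33,24,0,-0.035,1,33,23,1,-0.035,1,34,22,1,-0.035,1,36,21,1,-0.035,1,35,19,1,-0.035,1],
)

```text
time_s: 17.3
position: [0.5382, -0.2862, 0.2213]
eef_rot: [3.138, 0.0, 1.569]
ft_force: [0.5, -1.2, -0.2]
finger_gap: 0.0857
```

Call:
move_arm(
  increments=[37,19,0,-0.035,1,37,17,1,-0.035,1,38,16,1,-0.035,1,0,0,15,0,1,0,0,15,0,1,0,0,15,0,1,0,0,0,0,1,0,0,0,0,1,0,0,0,0,1,0,0,0,0,1],
)

```text
time_s: 18.3
position: [0.586, -0.1745, 0.1752]
eef_rot: [3.137, 0.001, 1.672]
ft_force: [0.6, -0.3, 0.5]
finger_gap: 0.0854
```

```bash
python3 st.py
```

```text
18.3 [-0.404  0.379  1.55   0.001  1.209 -0.506] [ 0.586  -0.1745  0.1752] [3.1375 0.0009 1.6723] z [ 0.0042 -0.0005 -1.    ] az -0.28949191065970803 r 0.6114539029211764 gap 0.08540057684098339 F [ 0.6 -0.3  0.5] M [ 0.01 -0.05 -0.05]
radial in tool [-0.3811  0.9245  0.0041] up in tool [-0.0009  0.0041 -1.    ]
```

Call:
move_arm(
  increments=[10,4,0,0,1,0,0,20,0,1,0,0,25,0,1,0,0,25,0,1,0,0,20,0,1,0,0,10,0,1,0,0,0,0,1,0,0,0,0,0.3,0,0,0,0,0.3,0,0,0,0,0.3],
)

```text
time_s: 19.3
position: [0.5894, -0.164, 0.0754]
eef_rot: [3.137, 0.001, 1.673]
ft_force: [0.3, 0.6, -0.9]
finger_gap: 0.044
```

Call:
move_arm(
  increments=[0,0,0,0,0.3,0,0,0,0,0.3,0,0,0,0,0.3,0,0,0,0,0.3,0,0,0,0,0.3,0,0,0,0,0.3,0,0,0,0,0.3,0,0,0,0,0.3,0,0,0,0,0.3,0,0,0,0,0.3],
)

```text
time_s: 20.3
position: [0.5914, -0.1642, 0.0761]
eef_rot: [3.133, 0.002, 1.672]
ft_force: [5.4, 1.1, 6.4]
finger_gap: 0.0353
```

```bash
python3 st.py
```

```text
20.3 [-0.385  0.471  1.673  0.003  0.989 -0.488] [ 0.5914 -0.1642  0.0761] [3.1329 0.002  1.672 ] z [ 0.0088 -0.0011 -1.    ] az -0.27087211626932256 r 0.6138020908642725 gap 0.03528714651987193 F [5.4 1.1 6.4] M [ 0.21 -0.62 -0.09]
radial in tool [-0.3635  0.9315  0.0088] up in tool [-0.002   0.0086 -1.    ]
```

Call:
move_arm(
  increments=[-6,2,0,0,0.3,-7,0,0,0,0.3,-7,0,0,0,0.3,-7,0,0,0,0.3,-7,0,0,0,0.3,-5,0,0,0,0.3,-4,0,0,0,0.3,-3,0,0,0,0.3,0,0,0,0,0.3,0,0,0,0,0.3],
)

```text
time_s: 21.3
position: [0.5951, -0.2039, 0.0762]
eef_rot: [3.138, -0.009, 1.67]
ft_force: [0.8, 14.4, 13.9]
finger_gap: 0.0353
```

Call:
move_arm(
  increments=[-3,0,0,0,0.3,-3,0,0,0,0.3,0,0,0,0,0.3,0,0,0,0,0.3,0,0,0,0,0.3,0,0,0,0,0.3,0,0,0,0,0.3,0,0,0,0,0.3,0,0,0,0,0.3,0,0,0,0,0.3],
)

```text
time_s: 22.3
position: [0.5957, -0.2093, 0.0763]
eef_rot: [3.138, -0.01, 1.671]
ft_force: [0.8, 15.7, 14.9]
finger_gap: 0.0355
```

```bash
python3 st.py; python3 - <<'E'
from h import *
for n in("top","side"):
    f=grab(n);save(f,n+"1.png")
    for t in("anvil","notch"): print(n,t,[(round(d["p"],2),world(f,d["xyz"]).round(4)) for d in r.place_of(f,t)[:3]])
E
```

```text
22.3 [-0.454  0.497  1.623  0.012  1.024 -0.56 ] [ 0.5957 -0.2093  0.0763] [ 3.1383 -0.01    1.6706] z [ 0.0022  0.0102 -0.9999] az -0.33789707233830263 r 0.6314312919125442 gap 0.03553239044512114 F [ 0.8 15.7 14.9] M [ 2.55 -0.08 -0.09]
radial in tool [-0.4238  0.9058 -0.0013] up in tool [ 0.01    0.0033 -0.9999]
top anvil [(0.98, array([ 0.3334, -0.2987,  0.0031])), (0.86, array([ 0.5975, -0.18  ,  0.0314]))]
top notch [(0.71, array([ 0.3486, -0.2496,  0.0114])), (0.59, array([ 0.5879, -0.1316,  0.043 ]))]
side anvil [(0.65, array([ 0.3356, -0.2991,  0.002 ])), (0.62, array([ 0.5933, -0.1804,  0.0345]))]
side notch [(0.72, array([ 0.5842, -0.129 ,  0.0427])), (0.59, array([ 0.3506, -0.2553,  0.0165])), (0.21, array([ 0.5233, -0.416 , -0.0025]))]
```

Call:
move_arm(
  increments=[-3,0,0,0,0.3,-3,0,0,0,0.3,0,0,0,0,0.3,0,0,0,0,0.3,-2,0,0,0,0.3,-2,0,0,0,0.3,0,0,0,0,0.3,0,0,0,0,0.3,0,0,0,0,0.3,0,0,0,0,0.3],
)

```text
time_s: 23.6
position: [0.5966, -0.218, 0.0763]
eef_rot: [3.139, -0.012, 1.67]
ft_force: [1.0, 18.5, 17.2]
finger_gap: 0.0355
```

Call:
move_arm(
  increments=[-2,0,0,0,0.3,-2,0,0,0,0.3,-2,0,0,0,0.3,0,0,0,0,0.3,0,0,0,0,0.3,0,0,0,0,0.3,0,0,0,0,0.3,0,0,0,0,0.3,0,0,0,0,0.3,0,0,0,0,0.3],
)

```text
time_s: 24.6
position: [0.5967, -0.2201, 0.0765]
eef_rot: [3.139, -0.019, 1.669]
ft_force: [1.0, 26.4, 20.4]
finger_gap: 0.0355
```

Call:
move_arm(
  increments=[-2,0,0,0,0.3,-2,0,0,0,0.3,0,0,0,0,0.3,0,0,0,0,0.3,0,0,0,0,0.3,0,0,0,0,0.3,0,0,0,0,0.3,0,0,0,0,0.3,0,0,0,0,0.3,0,0,0,0,0.3],
)

```text
time_s: 25.6
position: [0.597, -0.2241, 0.0767]
eef_rot: [3.14, -0.019, 1.67]
ft_force: [-0.6, 26.1, 21.3]
finger_gap: 0.0356
```

Call:
move_arm(
  increments=[0,0,0,0,1,0,0,0,0,1,0,0,0,0,1,0,0,0,0,1,0,0,-15,0,1,0,0,-30,0,1,0,0,-35,0,1,20,0,-35,0,1,40,0,-35,0,1,40,0,0,0,1],
)

```text
time_s: 26.6
position: [0.5902, -0.1396, 0.227]
eef_rot: [3.13, 0.005, 1.67]
ft_force: [0.6, 0.2, -0.5]
finger_gap: 0.0854
```

```bash
python3 st.py; python3 - <<'E'
from h import *
for n in("top","side"):
    f=grab(n);save(f,n+"2.png")
    for t in("anvil","notch","plate","wing_grip"): print(n,t,[(round(d["p"],2),world(f,d["xyz"]).round(4)) for d in r.place_of(f,t)[:4]])
    o=[x for x in r.outline_of(f,"anvil")]
    import numpy as np
    for q in o[:2]:
        v,u=np.nonzero(q["pixels"]); print(round(q["p"],2),u.min(),u.max(),v.min(),v.max(),len(u))
a=cv2.imread("pics/top2.png");b=cv2.imread("pics/side2.png")
a=cv2.resize(a[170:230,310:410],(800,480),interpolation=cv2.INTER_CUBIC);cv2.imwrite("pics/t2c.png",a)
E
```

```text
26.6 [-0.347  0.332  1.488  0.001  1.309 -0.446] [ 0.5902 -0.1396  0.227 ] [3.1304 0.0046 1.6697] z [ 0.0115 -0.0035 -0.9999] az -0.2322408098100295 r 0.6065231066859534 gap 0.0854314902060143 F [ 0.6  0.2 -0.5] M [ 0.02 -0.07  0.01]
radial in tool [-0.3251  0.9456  0.012 ] up in tool [-0.0046  0.0111 -0.9999]
top anvil [(0.89, array([ 0.5935, -0.1844,  0.031 ])), (0.84, array([ 0.3328, -0.2998,  0.0019])), (0.56, array([ 0.754 ,  0.0293, -0.003 ]))]
top notch [(0.69, array([ 0.5905, -0.137 ,  0.0401])), (0.67, array([ 0.3492, -0.2508,  0.0115])), (0.37, array([ 0.5204, -0.4219, -0.0064]))]
top plate [(0.88, array([ 0.5843, -0.1277,  0.0011])), (0.52, array([ 0.7268,  0.2948, -0.0032]))]
top wing_grip [(0.68, array([0.4953, 0.4273, 0.0609])), (0.57, array([0.5895, 0.3583, 0.0581])), (0.44, array([0.48  , 0.3461, 0.0667]))]
0.88 392 443 265 294 796
0.78 358 404 188 206 315
side anvil [(0.84, array([ 0.5939, -0.187 ,  0.0296])), (0.81, array([ 0.3375, -0.2997,  0.0045]))]
side notch [(0.89, array([ 0.5854, -0.1354,  0.0399])), (0.78, array([ 0.3546, -0.2556,  0.0153])), (0.63, array([0.3475, 0.1552, 0.0062]))]
side plate [(0.95, array([ 0.5844, -0.126 ,  0.0007]))]
side wing_grip [(0.85, array([0.4776, 0.3485, 0.0701])), (0.83, array([0.4927, 0.4285, 0.0625])), (0.62, array([0.5889, 0.3562, 0.0589]))]
0.63 386 416 150 184 568
0.61 310 330 288 318 406
```

View pics/t2c.png

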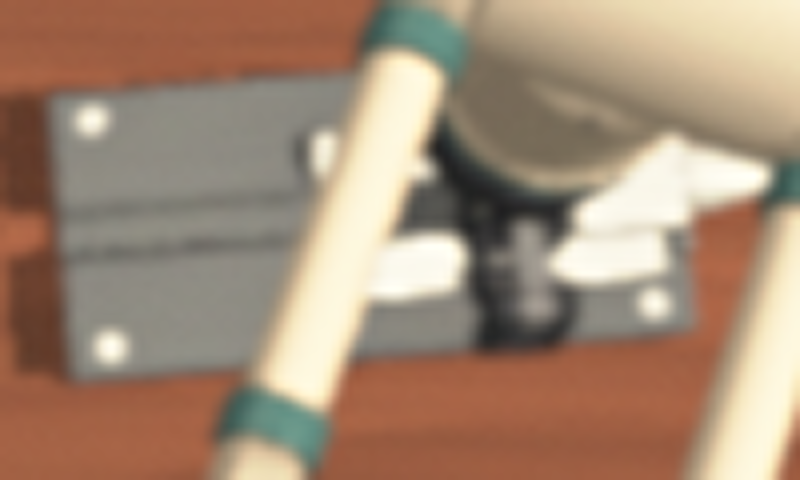

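```bash
python3 - <<'E'
from h import *
np.set_printoptions(precision=4,suppress=True)
f=grab("top")
S=[ray(f,(310+(u+.5)/8-.5,170+(v+.5)/8-.5),.03)[:2] for u,v in((92,120),(110,347),(655,303))]
print(S,"mid",(S[0]+S[1])/2,"dir",S[2]-S[1],np.arctan2(*(S[2]-S[1])[::-1]),"across",np.arctan2(*(S[0]-S[1])[::-1]))
for z in(.067,.075,.078):print("tip",ray(f,(180+135/11,205+228/11),z))
print(proj(f,(.4791,.3474,.04)),proj(f,(.4791,.3474,.092)),[(205+0,0)])
E
python3 - <<'E'
import cv2
b=cv2.imread("pics/side2.png")
cv2.imwrite("pics/s2c.png",cv2.resize(b[270:350,280:370],(720,640-40),interpolation=cv2.INTER_CUBIC))
E
```

```text
[array([ 0.6192, -0.0161]), array([ 0.5315, -0.0249]), array([ 0.5534, -0.2339])] mid [ 0.5754 -0.0205] dir [ 0.0219 -0.2089] -1.4663300151219285 across 0.10006677057043771
tip [0.4813 0.3651 0.067 ]
tip [0.481  0.3629 0.075 ]
tip [0.4809 0.3621 0.078 ]
[200.5187 226.9994] [195.946  226.2477] [(205, 0)]
```

View pics/s2c.png

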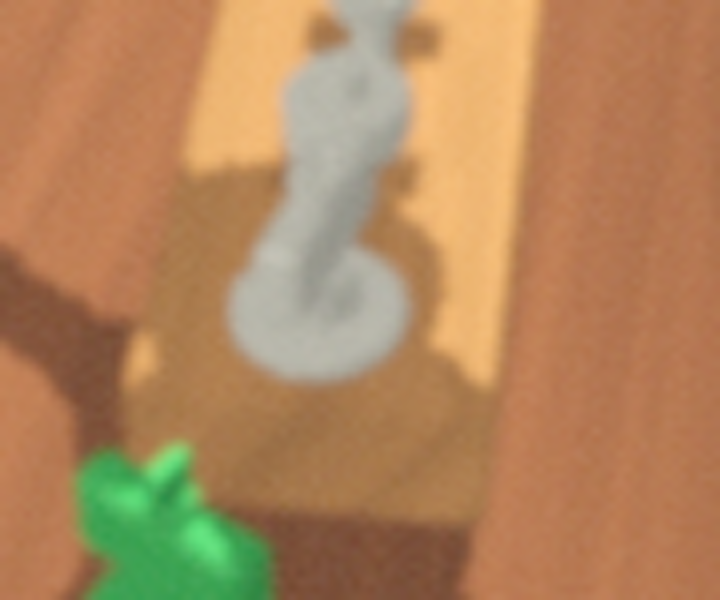

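```bash
python3 - <<'E'
from h import *
f=grab("side")
b=cv2.cvtColor(f["image"],cv2.COLOR_RGB2BGR)
c0=np.array([.4791,.3474])
out=[]
k=8
for j in(.0,.25,.5):
    im=cv2.resize(b[275:335,290:345],None,fx=k,fy=k,interpolation=cv2.INTER_CUBIC)
    zf=.008+.0296-.00239*j; a=np.pi/2+.06-j
    d=np.array([np.cos(a),np.sin(a)]);n=np.array([-d[1],d[0]])
    for h in(.019,.041):
        P=[proj(f,np.r_[c0+d*s*.022+n*t*.006,zf+h]) for s,t in((1,1),(1,-1),(-1,-1),(-1,1))]
        P=((np.array(P)-[290,275]+.5)*k).astype(np.int32);cv2.polylines(im,[P],True,(0,0,255) if h>.03 else (255,0,0),1)
    out.append(im)
o=np.hstack(out);o=cv2.resize(o,(800,int(o.shape[0]*800/o.shape[1])));cv2.imwrite("pics/w.png",o)
E
```

```text
(no output)
```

View pics/w.png

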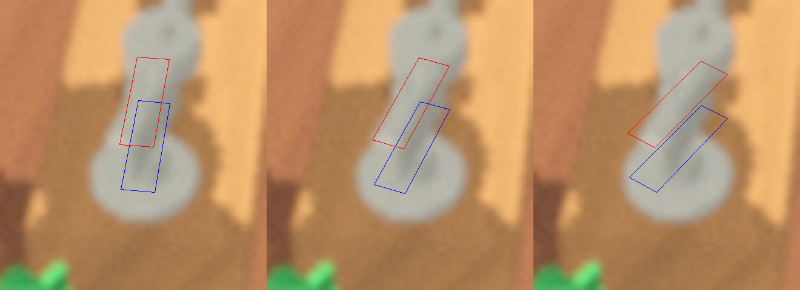

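Plate yaw is −1.466, with the slot line through (0.5865, −0.125). The overlay fits j≈0.2, so wing yaw ≈1.43. Now to the rack.

Call:
move_arm(
  increments=[0,0,0,0.12,1,0,0,0,0.12,1,39,-15,0,0,1,39,-15,0,0,1,39,-15,0,0,1,39,-15,0,0,1,39,-15,0,0,1,39,-15,0,0,1,39,-15,0,0,1,39,-15,0,0,1],
  newtons=60,
)

```text
time_s: 28.3
position: [0.5114, 0.189, 0.2222]
eef_rot: [3.139, -0.001, 1.432]
ft_force: [0.2, -0.3, -0.6]
finger_gap: 0.0855
```

Call:
move_arm(
  increments=[39,-15,0,0,1,39,-15,0,0,1,39,-15,0,0,1,39,-15,0,0,1,0,0,20,0,1,0,0,20,0,1,0,0,20,0,1,0,0,0,0,1,0,0,0,0,1,0,0,0,0,1],
)

```text
time_s: 29.3
position: [0.4749, 0.3505, 0.1632]
eef_rot: [3.138, -0.002, 1.432]
ft_force: [0.3, -0.7, 0.0]
finger_gap: 0.0852
```

```bash
python3 st.py
```

```text
29.3 [ 0.519  0.359  1.615 -0.001  1.163  0.657] [0.4749 0.3505 0.1632] [ 3.1375 -0.002   1.4324] z [ 0.0043  0.0014 -1.    ] az 0.6358793039246561 r 0.5902531466243348 gap 0.08518960530505477 F [ 0.3 -0.7  0. ] M [-0.04  0.01 -0.03]
radial in tool [0.6992 0.7149 0.0043] up in tool [ 0.002   0.0041 -1.    ]
```

Call:
move_arm(
  increments=[-2.5,4.5,0,0,1,0,0,20,0,1,0,0,25,0,1,0,0,25,0,1,0,0,15,0,1,0,0,7,0,1,0,0,0,0,0.5,0,0,0,0,0.3,0,0,0,0,0.1,0,0,0,0,0],
)

```text
time_s: 30.3
position: [0.4789, 0.3475, 0.071]
eef_rot: [3.138, -0.002, 1.433]
ft_force: [0.9, -0.9, 0.2]
finger_gap: 0.0285
```

Call:
move_arm(
  increments=[0,0,0,0,0,0,0,0,0,0,0,0,0,0,0,0,0,0,0,0,0,0,0,0,0,0,0,0,0,0,0,0,0,0,0,0,0,0,0,0,0,0,0,0,0,0,0,0,0,0],
)

```text
time_s: 31.3
position: [0.4792, 0.3476, 0.0709]
eef_rot: [3.137, -0.002, 1.433]
ft_force: [1.2, 0.3, 5.2]
finger_gap: 0.0141
```

```bash
python3 st.py
```

```text
31.3 [ 0.511  0.452  1.726 -0.001  0.959  0.649] [0.4792 0.3476 0.0709] [ 3.1374 -0.0019  1.4327] z [ 0.0044  0.0013 -1.    ] az 0.6275292159760393 r 0.591996368615707 gap 0.01411212586333748 F [1.2 0.3 5.2] M [-0.02 -0.14  0.01]
radial in tool [0.693  0.7209 0.0043] up in tool [ 0.0019  0.0042 -1.    ]
```

Call:
move_arm(
  increments=[0,0,-8,0,0,0,0,-12,0,0,0,0,-16,0,0,0,0,-20,0,0,0,0,-24,0,0,0,0,-24,0,0,0,0,-24,0,0,0,0,-22,0,0,0,0,0,0,0,0,0,0,0,0],
  newtons=80,
)

```text
time_s: 32.3
position: [0.4773, 0.3469, 0.2198]
eef_rot: [3.14, -0.0, 1.433]
ft_force: [-0.3, 0.1, -3.0]
finger_gap: 0.0132
```

```bash
python3 st.py;python3 - <<'E'
from h import *
f=grab("side");save(f,"side3.png")
s=r.observe()["position"];u,v=proj(f,s).astype(int);print(u,v)
for t in("tbolt","wing_grip"):print([(round(d["p"],2),world(f,d["xyz"]).round(4)) for d in r.place_of(f,t)[:4]])
b=cv2.imread("pics/side3.png");cv2.imwrite("pics/s3c.png",cv2.resize(b[max(v-20,0):v+70,u-45:u+45],(600,600),interpolation=cv2.INTER_CUBIC))
E
```

```text
32.3 [ 0.511  0.318  1.528 -0.001  1.294  0.649] [0.4773 0.3469 0.2198] [ 3.1401 -0.0003  1.4327] z [ 0.0015  0.0001 -1.    ] az 0.6284981125203444 r 0.5900987984211574 gap 0.013158737877997043 F [-0.3  0.1 -3. ] M [-0.02  0.07  0.  ]
radial in tool [0.6937 0.7202 0.0013] up in tool [ 0.0003  0.0015 -1.    ]
319 228
[(0.88, array([0.4833, 0.3416, 0.1593])), (0.79, array([0.5918, 0.3567, 0.0014])), (0.71, array([0.4925, 0.4335, 0.0038]))]
[(0.79, array([0.5889, 0.3612, 0.0596])), (0.59, array([0.4774, 0.346 , 0.2168])), (0.58, array([0.4889, 0.4303, 0.0601]))]
```

View pics/s3c.png

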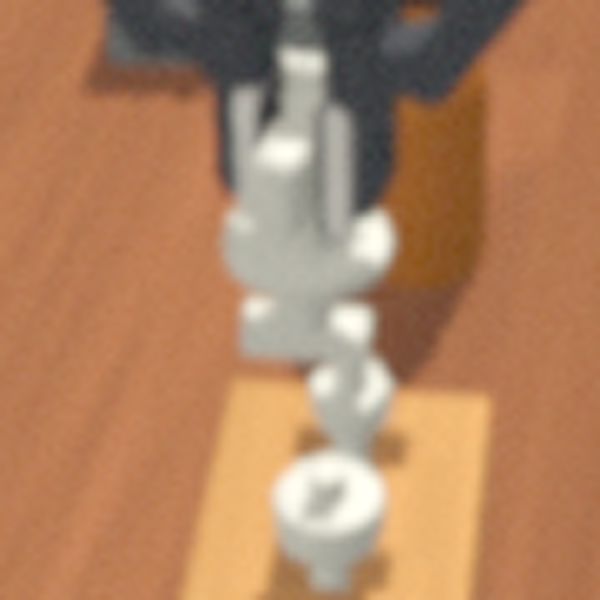

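```bash
python3 - <<'E'
from h import *
f=grab("side")
b=cv2.cvtColor(f["image"],cv2.COLOR_RGB2BGR)
s=r.observe()["position"];c0=np.array(s[:2]);u,v=proj(f,[*c0,.1569]).astype(int)
k=10;out=[]
for a in(-.15,.05,.25):
    u0,v0=u-20,v-22
    im=cv2.resize(b[v0:v0+34,u0:u0+40],None,fx=k,fy=k,interpolation=cv2.INTER_CUBIC)
    d=np.array([np.cos(a),np.sin(a)]);n=np.array([-d[1],d[0]])
    for z in(0,.008):
        P=np.array([proj(f,np.r_[c0+d*p*.015+n*q*.0055,.1569+z]) for p,q in((1,1),(1,-1),(-1,-1),(-1,1))])
        P=((P-[u0,v0]+.5)*k).astype(np.int32);cv2.polylines(im,[P],True,(0,0,255) if z==0 else (255,0,0),1)
    out.append(im)
o=np.hstack(out);cv2.imwrite("pics/hd.png",cv2.resize(o,(800,o.shape[0]*800//o.shape[1])))
E
```

```text
(no output)
```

View pics/hd.png

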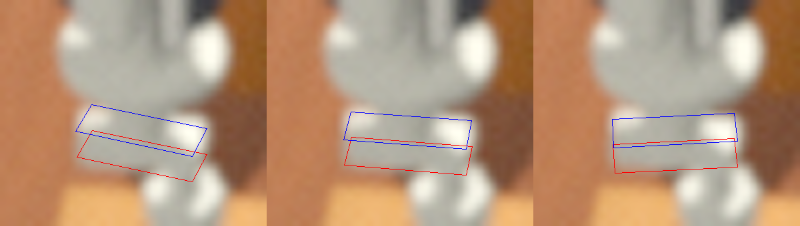

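```bash
python3 - <<'E'
from plan import *
s=r.observe();p=np.array(s["position"]);k=np.arange(1,15)
T=np.array([.588,-.138,.20]);w=k/14
pts=p+(T-p)*w[:,None]
tu=np.where(k<=12,-1.546/12,0)
R=P=None
o,R,P=rows(pts[:10],tu[:10].tolist(),0,R=R,p=P);print(o)
o,R,P=rows(pts[10:],tu[10:].tolist(),0,R=R,p=P);print(o,P)
E
```

```text
[-33, 13, 1, -0.129, 0, -35, 8, 2, -0.129, 0, -35, 4, 1, -0.129, 0, -35, -1, 1, -0.129, 0, -35, -6, 2, -0.129, 0, -35, -10, 1, -0.129, 0, -32, -14, 1, -0.129, 0, -31, -18, 2, -0.129, 0, -28, -22, 1, -0.129, 0, -24, -25, 2, -0.129, 0]
[-22, -29, 1, -0.129, 0, -17, -31, 1, -0.129, 0, -14, -33, 2, 0.0, 0, -13, -33, 1, 0.0, 0] [ 0.58798477 -0.13847691  0.19992169]
```

Call:
move_arm(
  increments=[-33,13,1,-0.129,0,-35,8,2,-0.129,0,-35,4,1,-0.129,0,-35,-1,1,-0.129,0,-35,-6,2,-0.129,0,-35,-10,1,-0.129,0,-32,-14,1,-0.129,0,-31,-18,2,-0.129,0,-28,-22,1,-0.129,0,-24,-25,2,-0.129,0],
)

```text
time_s: 33.5
position: [0.5569, 0.0001, 0.2051]
eef_rot: [3.141, 0.0, 2.728]
ft_force: [0.7, -0.2, -1.6]
finger_gap: 0.0132
```

Call:
move_arm(
  increments=[-22,-29,1,-0.129,0,-17,-31,1,-0.129,0,-14,-33,2,0,0,-13,-33,1,0,0,0,0,20,0,0,0,0,20,0,0,0,0,20,0,0,0,0,0,0,0,0,0,0,0,0,0,0,0,0,0],
)

```text
time_s: 34.5
position: [0.5898, -0.1381, 0.142]
eef_rot: [3.141, 0.004, 2.981]
ft_force: [1.0, -0.1, -2.3]
finger_gap: 0.0134
```

```bash
python3 st.py;python3 - <<'E'
from h import *
f=grab("side");save(f,"side4.png");g=grab("top")
for h in(f,g):
  for t in("tbolt","wing_grip","notch","anvil"):print(t,[(round(d["p"],2),world(h,d["xyz"]).round(4)) for d in r.place_of(h,t)[:3]])
b=cv2.cvtColor(f["image"],cv2.COLOR_RGB2BGR)
k=6;u0,v0=255,120
im=cv2.resize(b[v0:v0+100,u0:u0+130],None,fx=k,fy=k,interpolation=cv2.INTER_CUBIC)
ln=lambda P,c:cv2.polylines(im,[((np.array([proj(f,x) for x in P])-[u0,v0]+.5)*k).astype(np.int32)],False,c,1)
C=np.array([.5866,-.126]);d=np.array([.105,-.9945]);n=np.array([.9945,.105])
W=lambda x,y,z:np.r_[C+d*x+n*y,z]
for y in(-.008,.008):ln([W(-.12,y,.03),W(-.02,y,.03)],(0,0,255))
ln([W(.055-.055,0,.04),W(-.02,-.032,.04)],(0,255,255)) if 0 else ln([W(-.02,-.032,.04),W(-.02,.032,.04)],(0,255,255))
s=r.observe()["position"]
ln([[s[0],s[1],s[2]-.063],[s[0],s[1],s[2]]],(255,0,0))
cv2.imwrite("pics/s4c.png",im)
E
```

```text
34.5 [-0.345  0.398  1.609  0.001  1.131 -1.756] [ 0.5898 -0.1381  0.142 ] [3.1413 0.0038 2.9808] z [ 0.0038 -0.0003 -1.    ] az -0.2299291717611061 r 0.6057445599191461 gap 0.013364830285108742 F [ 1.  -0.1 -2.3] M [0.05 0.   0.06]
radial in tool [-0.9976 -0.0691  0.0038] up in tool [-0.0038  0.0003 -1.    ]
tbolt [(0.85, array([0.4929, 0.4332, 0.0048])), (0.59, array([ 0.5936, -0.1406,  0.0797])), (0.59, array([0.5909, 0.3572, 0.0023]))]
wing_grip [(0.9, array([0.4909, 0.4307, 0.0625])), (0.88, array([0.5868, 0.3569, 0.0584])), (0.54, array([ 0.5897, -0.1396,  0.1373]))]
notch [(0.81, array([ 0.3509, -0.2548,  0.0139])), (0.7, array([ 0.5855, -0.1374,  0.0413]))]
anvil [(0.98, array([ 0.3393, -0.3006,  0.0034])), (0.73, array([ 0.5932, -0.1372,  0.0829])), (0.59, array([ 0.5911, -0.1871,  0.0305]))]
tbolt [(0.5, array([ 0.5875,  0.3564, -0.003 ]))]
wing_grip [(0.57, array([0.4956, 0.4297, 0.0635])), (0.51, array([0.589, 0.361, 0.059]))]
notch [(0.8, array([ 0.5856, -0.1391,  0.0367]))]
anvil [(0.67, array([ 0.5936, -0.1823,  0.032 ])), (0.65, array([ 0.3333, -0.2988,  0.0005]))]
```

View pics/s4c.png

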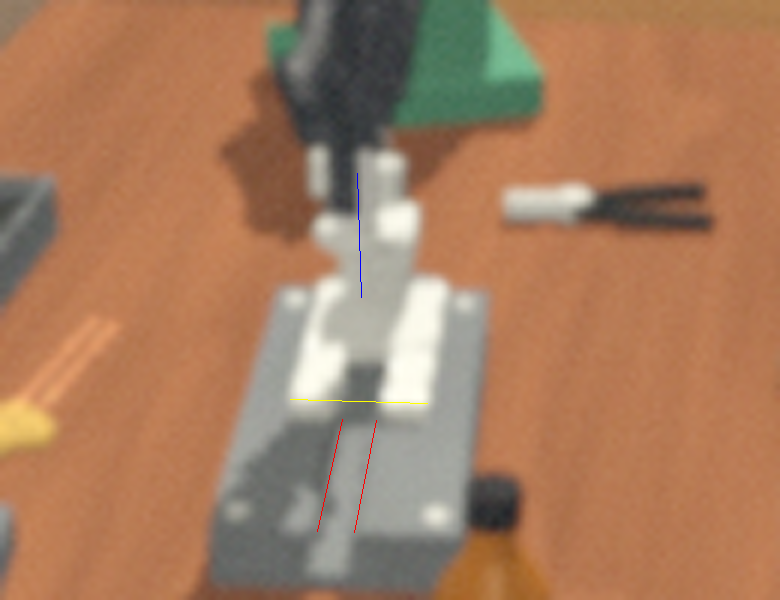

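```bash
python3 - <<'E'
from h import *
f=grab("side");b=cv2.cvtColor(f["image"],cv2.COLOR_RGB2BGR)
k=14;u0,v0=295,136
ims=[]
for ov in(0,1):
    im=cv2.resize(b[v0:v0+50,u0:u0+40-12],None,fx=k,fy=k,interpolation=cv2.INTER_CUBIC)
    ln=lambda P,c:cv2.polylines(im,[((np.array([proj(f,x) for x in P])-[u0,v0]+.5)*k).astype(np.int32)],True,c,1)
    s=r.observe()["position"];zf=s[2]-.003-.0008-.030;c=np.array(s[:2]);t=np.linspace(0,6.28,40)
    if ov:
        for h in(0,.005):ln([[c[0]+.02*np.cos(a),c[1]+.02*np.sin(a),zf+h] for a in t],(0,0,255))
        for (a,L,w,zs,col) in((2.981,.022,.006,(.019,.041),(255,0,0)),(1.676,.015,.0055,(-.029,-.021),(0,200,0))):
            d=np.array([np.cos(a),np.sin(a)]);n=np.array([-d[1],d[0]])
            for h in zs:ln([np.r_[c+d*p*L+n*q*w,zf+h] for p,q in((1,1),(1,-1),(-1,-1),(-1,1))],col)
    ims.append(im)
o=np.hstack(ims);cv2.imwrite("pics/s5c.png",cv2.resize(o,None,fx=.85,fy=.85));print(o.shape)
E
```

```text
(700, 784, 3)
```

View pics/s5c.png

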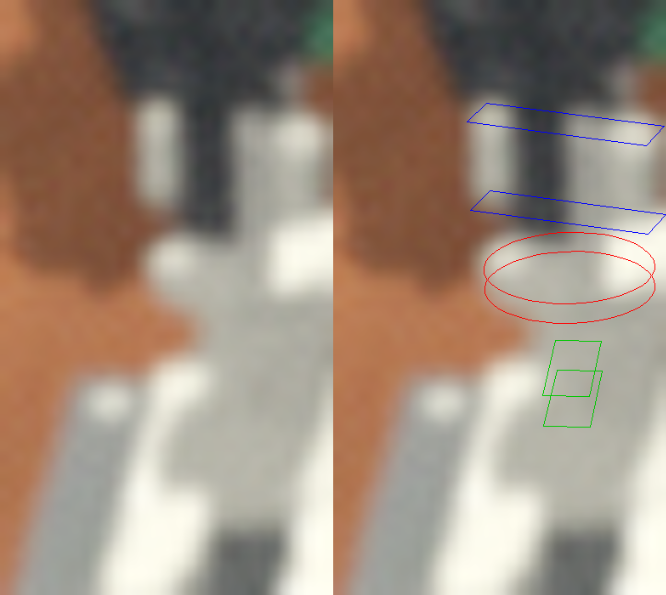

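Foot end matches the home position (yellow line at row 401). The wing and flange overlay fits the upright, centred bolt, and the slot projection agrees with the image. I'll shift 2 mm and lower.

Call:
move_arm(
  increments=[2,0,10,0,0,0,0,16,0,0,0,0,12,0,0,0,0,4,0,0,0,0,4,0,0,0,0,3,0,0,0,0,3,0,0,0,0,2,0,0,0,0,0,0,0,0,0,0,0,0],
)

```text
time_s: 36.05
position: [0.5874, -0.1376, 0.0873]
eef_rot: [3.141, 0.003, 2.981]
ft_force: [-0.9, -0.6, -2.3]
finger_gap: 0.0133
```

Call:
move_arm(
  increments=[0,0,2,0,0,0,0,2,0,0,0,0,2,0,0,0,0,2,0,0,0,0,2,0,0,0,0,2,0,0,0,0,2,0,0,0,0,1,0,0,0,0,0,0,0,0,0,0,0,0],
)

```text
time_s: 37.05
position: [0.5882, -0.1377, 0.074]
eef_rot: [3.141, 0.005, 2.981]
ft_force: [-0.2, 2.4, 8.1]
finger_gap: 0.0128
```

Flange is seated (+10 N at TCP z 0.074, as predicted). Turning clockwise.

Call:
move_arm(
  increments=[0,0,0,0.1,0,0,0,0,0.1,0,0,0,0,0.1,0,0,0,0,0.1,0,0,0,0,0.1,0,0,0,0,0.1,0,0,0,0,0.1,0,0,0,0,0.1,0,0,0,0,0.1,0,0,0,0,0.1,0],
  newtons=100,
)

```text
time_s: 38.05
position: [0.5893, -0.1397, 0.0742]
eef_rot: [3.137, 0.007, 1.978]
ft_force: [0.4, -3.3, 6.5]
finger_gap: 0.0124
```

```bash
python3 st.py
```

```text
38.05 [-0.347  0.464  1.694 -0.002  0.976 -0.753] [ 0.5893 -0.1397  0.0742] [3.1365 0.0066 1.9776] z [ 0.0073 -0.0041 -1.    ] az -0.23271938043496626 r 0.6056073495333938 gap 0.012443975722318588 F [ 0.4 -3.3  6.5] M [-0.6  -0.04  0.04]
radial in tool [-0.5968  0.8024  0.008 ] up in tool [-0.0066  0.0051 -1.    ]
```

Call:
move_arm(
  increments=[0,0,0,0.1,0,0,0,0,0.1,0,0,0,0,0.1,0,0,0,0,0.1,0,0,0,0,0.1,0,0,0,0,0.1,0,0,0,0,0.1,0,0,0,0,0.1,0,0,0,0,0.1,0,0,0,0,0,0],
)

```text
time_s: 39.05
position: [0.5892, -0.14, 0.0742]
eef_rot: [3.133, 0.001, 1.08]
ft_force: [0.9, -4.4, 6.5]
finger_gap: 0.0123
```

```bash
python3 st.py
```

```text
39.05 [-0.347  0.464  1.694 -0.002  0.976  0.145] [ 0.5892 -0.14    0.0742] [3.1333 0.0008 1.0803] z [ 0.007  -0.0046 -1.    ] az -0.23332811294536177 r 0.6055678011705269 gap 0.012321245458073601 F [ 0.9 -4.4  6.5] M [-0.75  0.01  0.1 ]
radial in tool [0.2544 0.9671 0.0079] up in tool [-0.0008  0.0083 -1.    ]
```

Call:
move_arm(
  increments=[0,0,0,0.1,0,0,0,0,0.1,0,0,0,0,0.1,0,0,0,0,0.1,0,0,0,0,0.1,0,0,0,0,0.1,0,0,0,0,0.1,0,0,0,0,0.1,0,0,0,0,0.1,0,0,0,0,0.1,0],
)

```text
time_s: 40.05
position: [0.5894, -0.1394, 0.0739]
eef_rot: [3.137, -0.007, 0.078]
ft_force: [1.2, -2.8, 5.3]
finger_gap: 0.0125
```

```bash
python3 st.py
```

```text
40.05 [-0.347  0.464  1.694 -0.001  0.976  1.147] [ 0.5894 -0.1394  0.0739] [ 3.1374 -0.0072  0.0778] z [ 0.0075 -0.0036 -1.    ] az -0.23225914548619964 r 0.6056874292696781 gap 0.01246856618436265 F [ 1.2 -2.8  5.3] M [-0.43 -0.29  0.17]
radial in tool [0.9523 0.305  0.0081] up in tool [ 0.0072  0.0042 -1.    ]
```

Call:
move_arm(
  increments=[0,0,0,0.08,0,0,0,0,0.08,0,0,0,0,0.08,0,0,0,0,0.08,0,0,0,0,0.08,0,0,0,0,0.08,0,0,0,0,0,0,0,0,0,0,0,0,0,0,0,0,0,0,0,0,0],
  newtons=120,
)

```text
time_s: 41.05
position: [0.5897, -0.1396, 0.0739]
eef_rot: [3.141, -0.009, -0.397]
ft_force: [2.3, -4.4, 5.3]
finger_gap: 0.0114
```

```bash
python3 st.py
```

```text
41.05 [-0.347  0.464  1.694 -0.001  0.975  1.621] [ 0.5897 -0.1396  0.0739] [ 3.1412 -0.0088 -0.3968] z [ 0.008  -0.0038 -1.    ] az -0.23248520349036375 r 0.6059571716919694 gap 0.01141965545415374 F [ 2.3 -4.4  5.3] M [-0.53 -0.44  0.18]
radial in tool [ 0.9865 -0.1635  0.0086] up in tool [ 0.0088  0.0004 -1.    ]
```

Call:
move_arm(
  increments=[0,0,0,0.06,0,0,0,0,0.06,0,0,0,0,0.06,0,0,0,0,0.06,0,0,0,0,0,0,0,0,0,0,0,0,0,0,0,0,0,0,0,0,0,0,0,0,0,0,0,0,0,0,0],
)

```text
time_s: 42.05
position: [0.5897, -0.1397, 0.0738]
eef_rot: [-3.14, -0.009, -0.636]
ft_force: [2.7, -4.1, 4.6]
finger_gap: 0.0112
```

```bash
python3 st.py
```

```text
42.05 [-0.347  0.464  1.694 -0.001  0.975  1.861] [ 0.5897 -0.1397  0.0738] [-3.1402 -0.0089 -0.6357] z [ 0.008  -0.0041 -1.    ] az -0.23260465121013507 r 0.6059794663388007 gap 0.01115169629340477 F [ 2.7 -4.1  4.6] M [-0.58 -0.55  0.52]
radial in tool [ 0.9198 -0.3923  0.0087] up in tool [ 0.0089 -0.0014 -1.    ]
```

Call:
move_arm(
  increments=[0,0,0,0.05,0,0,0,0,0.05,0,0,0,0,0.05,0,0,0,0,0.05,0,0,0,0,0,0,0,0,0,0,0,0,0,0,0,0,0,0,0,0,0,0,0,0,0,0,0,0,0,0,0],
)

```text
time_s: 43.05
position: [0.5897, -0.1397, 0.0738]
eef_rot: [-3.139, -0.009, -0.835]
ft_force: [3.3, -3.8, 4.2]
finger_gap: 0.0113
```

```bash
python3 st.py
```

```text
43.05 [-0.347  0.464  1.694 -0.002  0.975  2.06 ] [ 0.5897 -0.1397  0.0738] [-3.1388 -0.0087 -0.8346] z [ 0.0079 -0.0045 -1.    ] az -0.23267754133976956 r 0.6060117980374474 gap 0.01126656567887579 F [ 3.3 -3.8  4.2] M [-0.65 -0.59  0.72]
radial in tool [ 0.8242 -0.5662  0.0087] up in tool [ 0.0087 -0.0028 -1.    ]
```

Torque has risen from 0.18 to 0.72 N m, so it is clamped. Let go, back off, and check.

Call:
move_arm(
  increments=[0,0,0,0.05,0,0,0,0,0.05,0,0,0,0,0,0,0,0,0,0,1,0,0,0,0,1,0,0,0,0,1,0,0,0,0,1,0,0,0,0,1,0,0,0,0,1,0,0,0,0,1],
)

```text
time_s: 44.05
position: [0.5872, -0.1375, 0.072]
eef_rot: [-3.14, -0.001, -0.939]
ft_force: [0.4, -0.3, -0.2]
finger_gap: 0.0852
```

Call:
move_arm(
  increments=[0,0,-10,0,1,0,0,-30,0,1,0,0,-40,0,1,0,0,-40,0,1,0,0,-30,0,1,-40,20,0,0,1,-40,20,0,0,1,-40,20,0,0,1,-40,20,0,0,1,-40,20,0,0,1],
)

```text
time_s: 45.05
position: [0.3865, -0.0345, 0.2223]
eef_rot: [-3.139, -0.002, -0.94]
ft_force: [0.1, 1.1, 0.1]
finger_gap: 0.0854
```

```bash
python3 st.py; python3 - <<'E'
from h import *
f=grab("side");g=grab("top")
for h in(f,g):
  for t in("tbolt","wing_grip","notch","anvil","bottle","rack"):print(t,[(round(d["p"],2),world(h,d["xyz"]).round(4)) for d in r.place_of(h,t)[:4]])
a=cv2.cvtColor(f["image"],cv2.COLOR_RGB2BGR);b=cv2.cvtColor(g["image"],cv2.COLOR_RGB2BGR)
cv2.imwrite("pics/end.png",np.hstack([cv2.resize(a[140:215,280:360],(400,375),interpolation=cv2.INTER_CUBIC),cv2.resize(b[165:240,315:395],(400,375),interpolation=cv2.INTER_CUBIC)]))
E
```

```text
45.05 [-0.27   0.01   1.913  0.001  1.216  2.24 ] [ 0.3865 -0.0345  0.2223] [-3.1388 -0.0018 -0.9397] z [ 0.0033  0.0002 -1.    ] az -0.08891060809276281 r 0.38801402511879757 gap 0.08543474851422939 F [0.1 1.1 0.1] M [ 0.03 -0.01  0.05]
radial in tool [ 0.6594 -0.7518  0.0033] up in tool [ 0.0018 -0.0028 -1.    ]
tbolt [(0.85, array([0.4916, 0.4351, 0.0034])), (0.76, array([ 0.5949, -0.1433,  0.0144]))]
wing_grip [(0.84, array([0.4921, 0.4327, 0.0608])), (0.83, array([0.591 , 0.3584, 0.0632])), (0.7, array([ 0.59  , -0.1416,  0.0705])), (0.6, array([0.485 , 0.2445, 0.0069]))]
notch [(0.85, array([ 0.353 , -0.2511,  0.0154])), (0.71, array([ 0.5858, -0.1363,  0.0417]))]
anvil [(0.93, array([ 0.5913, -0.1861,  0.0336])), (0.72, array([ 0.3389, -0.3012,  0.003 ]))]
bottle [(0.58, array([0.4851, 0.1003, 0.0011])), (0.38, array([ 5.241e-01, -4.176e-01, -5.000e-04]))]
rack [(0.67, array([0.4797, 0.2924, 0.0006]))]
tbolt [(0.59, array([ 0.5864, -0.1397,  0.0071])), (0.5, array([0.5877, 0.3587, 0.0024]))]
wing_grip [(0.59, array([ 0.5871, -0.1409,  0.068 ])), (0.5, array([0.495 , 0.4314, 0.0599])), (0.45, array([0.5898, 0.3583, 0.0587]))]
notch [(0.89, array([ 0.5847, -0.1401,  0.0376])), (0.66, array([ 0.3505, -0.2509,  0.0117]))]
anvil [(0.8, array([ 0.3341, -0.3016,  0.0032])), (0.57, array([ 0.5921, -0.1804,  0.0315]))]
bottle [(0.69, array([0.4903, 0.1018, 0.0021]))]
rack [(0.71, array([ 0.4847,  0.2976, -0.0021]))]
```

View pics/end.png

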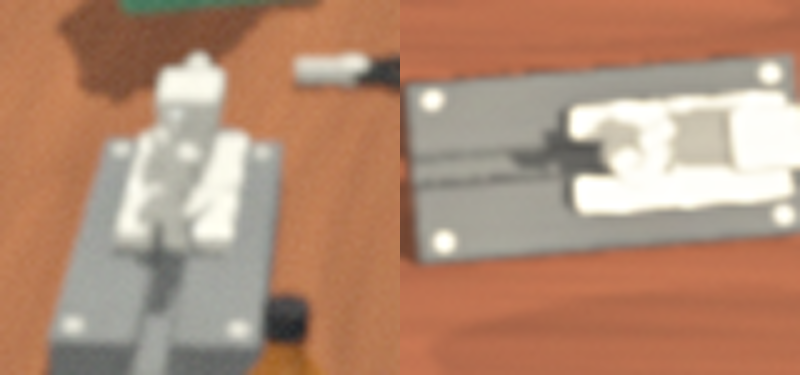

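```bash
python3 - <<'E'
from h import *
from scipy.ndimage import map_coordinates as mc
C=np.array([.5866,-.126]);d=np.array([.105,-.9945]);n=np.array([.9945,.105])
F=[grab(c) for c in("top","side")]
for q,f in enumerate(F):
    g=f["image"].min(2).astype(float)
    for y,z,lo,hi in((.022,.04,-.05,.01),(-.022,.04,-.05,.01),(.026,.04,-.05,.01),(-.026,.04,-.05,.01),(.045,.03,-.145,-.109),(-.045,.03,-.145,-.109),(.02,.03,-.145,-.11),(.042,.03,-.115,-.095),):
        xs=np.arange(lo,hi,.0005)
        p=np.array([proj(f,np.r_[C+d*x+n*y,z]) for x in xs])
        v=mc(g,[p[:,1],p[:,0]],order=1)
        gr=np.abs(np.gradient(v));i=gr.argmax()
        a,b=v[:10].mean(),v[-10:].mean();m=(a+b)/2;j=np.nonzero(np.diff(np.sign(v-m)))[0]
        print(q,y,z,"maxgrad x",xs[i].round(4),"half",xs[j].round(4)[:3],a.round(),b.round())
# top0 displacement
E
```

```text
0 0.022 0.04 maxgrad x -0.0245 half [-0.0235] 153.0 230.0
0 -0.022 0.04 maxgrad x -0.0235 half [-0.024] 151.0 248.0
0 0.026 0.04 maxgrad x -0.024 half [-0.0225] 151.0 251.0
0 -0.026 0.04 maxgrad x -0.024 half [-0.024] 151.0 251.0
0 0.045 0.03 maxgrad x -0.1095 half [-0.1195] 67.0 201.0
0 -0.045 0.03 maxgrad x -0.111 half [-0.1195] 63.0 204.0
0 0.02 0.03 maxgrad x -0.123 half [-0.122] 60.0 153.0
0 0.042 0.03 maxgrad x -0.1005 half [-0.114 -0.099] 188.0 165.0
1 0.022 0.04 maxgrad x -0.03 half [-0.0305] 140.0 198.0
1 -0.022 0.04 maxgrad x -0.0275 half [-0.0265] 151.0 238.0
1 0.026 0.04 maxgrad x -0.023 half [-0.027] 143.0 226.0
1 -0.026 0.04 maxgrad x -0.023 half [-0.0265] 151.0 237.0
1 0.045 0.03 maxgrad x -0.1175 half [-0.119] 102.0 183.0
1 -0.045 0.03 maxgrad x -0.1205 half [-0.12] 104.0 182.0
1 0.02 0.03 maxgrad x -0.1245 half [-0.122] 101.0 160.0
1 0.042 0.03 maxgrad x -0.115 half [-0.1125 -0.097 ] 176.0 179.0
```

```bash
python3 - <<'E'
from h import *
from scipy.ndimage import map_coordinates as mc
C=np.array([.5866,-.126]);d=np.array([.105,-.9945]);n=np.array([.9945,.105])
f=grab("top");g=f["image"].astype(float)
def edge(y,z,lo,hi,ch):
    xs=np.arange(lo,hi,.0005);p=np.array([proj(f,np.r_[C+d*x+n*y,z]) for x in xs])
    v=mc(ch,[p[:,1],p[:,0]],order=1);k=12;m=(v[:k].mean()+v[-k:].mean())/2
    j=np.nonzero(np.diff(np.sign(v-m)))[0];return np.round(xs[j]*1000,1),int(v[:k].mean()),int(v[-k:].mean())
blu=g.min(2);rb=g[...,0]-g[...,2]
for y in(-.0285,-.027,.027,.0285):print("foot",y,edge(y,.04,-.045,-.005,blu),edge(y,.04,.095,.117,blu))
for y in(-.035,-.03,.03,.035):print("plate",y,edge(y,.03,-.14,-.105,rb),edge(y,.03,.105,.14,rb))
E
```

```text
foot -0.0285 (array([-23.5]), 150, 252) (array([108.5]), 249, 132)
foot -0.027 (array([-24.]), 150, 251) (array([108.5]), 249, 131)
foot 0.027 (array([-22.5]), 150, 247) (array([109.]), 248, 139)
foot 0.0285 (array([-22.]), 150, 232) (array([108.5]), 237, 136)
plate -0.035 (array([-124.]), 63, 16) (array([119.5]), 21, 118)
plate -0.03 (array([-124.]), 63, 13) (array([119.]), 20, 115)
plate 0.03 (array([-124.]), 62, 13) (array([119.5]), 19, 101)
plate 0.035 (array([-124.]), 63, 16) (array([119.]), 18, 105)
```

```bash
python3 -c "
from plant import r
print(r.close_job())"
```

```text
the job is handed in; nothing more can be done
None
```

The job is handed in, at about 45 s of the 69 s allowed. The anvil is against the stop and clamped by the T-bolt, with the gripper open and clear of everything.

**What I did**
- I gripped the anvil's block and slid it about 52 mm until the force rose and the pads slipped at about 26 N.
- I took the T-bolt from its pocket and lowered it through the notch with the head along the slot. The flange came to rest with about 10 N at the expected height.
- I turned the nut clockwise about 3.9 rad in one grip, with the torque rising from 0.1 to at least 0.72 N m (last reading, just before the final 0.1 rad). Then I let go and backed off.

**Last checks**
- **Anvil home:** in the top image the foot's centre is 45.1 mm from the plate's centre, against an expected 45.0. The networks' anvil positions agree to within about 5 mm.
- **Bolt seated:** the wing middle reads z ≈ 0.068 to 0.070 m, which fits the flange resting on the foot.
- **Surroundings:** the bottle and rack read where they were before. I did not re-check the other bystanders, but no move touched them.

**What was not clean**
- **Wrong first turn:** I used the wrong sign on the first turn. The arm stretched to its reach limit and the tool tilted. I removed the tilt by reaching out on the opposite side of the base. Nothing was touched, but it took about 12 s.
- **Head angle not seen:** I could not see the final angle of the head in the slot. From when the torque rose, I estimate it sits at its stop, square to about 20° past. The nut should be well beyond the 1.7 rad needed for tight.
- **Edge readings:** before I corrected for a calibration offset, the foot's rear edge alone read about 2 to 4 mm short of home. The side camera's edge readings were too rough to use.

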